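Open the terminal bay of the irrigation controller

ROBOT

A 6-joint arm with a two-finger parallel gripper is mounted at the origin on a cart in front of the work surface, level with it; the furniture and walls round the work are solid. World frame = base frame: x ahead of the robot, y to its left, z up, the work surface at z = 0. Lengths are in m, angles in rad, forces in N, time in s.
With the tool pointing down it reaches from about 0.25 to 0.775 m from the base axis. Payload 4 kg.
Tool frame: the origin (TCP) lies at the very end of the fingers, on their centre line; the grasp point (between the pads) lies 19 mm behind it (robot.hold_point_z is the distance from the TCP to the grasp point, in m); z points along the fingers, y is the line along which they close (so a half turn about z gives the same grasp; the last joint's range is limited). The gripper opens to 94 mm and grips with 3 to 60 N. Pads are 16 mm wide; open, the fingers measure 119 mm over their backs; the gripper's body (75 mm by 177 mm) begins 78 mm behind the grasp point.
Start: joints at [1.088, 0.087, 1.371, -0, 1.684, -0.103], TCP at [0.204, 0.511, 0.206] pointing down, gripper open.
Joint ranges: [-3.1, 3.1], [-0.76, 2.03], [0.27, 2.55], [-1.08, 4.22], [0.17, 2.65], [-2.57, 2.57]. Speed limits (rad/s): [2.79, 2.79, 3.14, 3.14, 3.14, 3.14].

INTERFACE

Orientations are given as [roll, pitch, yaw] about the fixed x, y, z axes, in that order (R = Rz(yaw) Ry(pitch) Rx(roll)).
In Python, from bench import robot gives the robot as it stands.
- The arm moves only by the tool carry_out, never from a script. Its argument "steps" is a list of rows, each a list of 3 entries, a list of its own where there are three numbers: the shift along the tool's x, y, z in m, then the turn about the tool's z in units of 10 degrees (1.0 is 10 degrees), then the closure, from -1 (fully open) to 1 (shut). In form: [[[tx, ty, tz], roll, jaw], ...]. A call has 1 to 10 rows; each row is the pose to reach, as a shift and turn from the pose commanded when the call began, along the tool's axes at that moment; what a row does not reach only later rows make up. A row lasts 1/8 s, in which the tool goes at most 62.5 mm and 10.7 degrees, less where a joint would pass 70% of its speed; a pose out of reach is approached as far as the arm can. A call with a gripper value outside its range is refused whole. The fingers move at their own pace and stop on an object; the grip force is fixed at half the most. Time passes only in rows, so rows that repeat a pose let the fingers close. It gives the time, the measured TCP pose, the force, the opening and the grip force at its end, in the units of the state.
- robot.get_obs(): the state, without advancing time (a new reading comes with each control period).
- robot.snapshot(name): name is "side" or "top" or "wrist"; returns a dict with "image" (480x640x3 uint8, red, green, blue), "z_map" (480x640 float32, m along the optical axis (not along the pixel's ray), 0 where there is no reading), "mtx" (3x3 intrinsics, pixels), "R" (3x3) and "t" (3): a world point X has camera coordinates R X + t. Camera axes: x right, y down, z forward; pixel columns grow to the right and rows downward; lengths in m; the calibration is good to about 2 mm. The wrist camera is an equidistant fisheye: a pixel r from the principal point sees the ray r / f radians off the axis. A picture is of the moment at which its call begins.
- robot.close_job(): hands the job in; it is judged then, once.
The state is a dict: "time": time; "joint_positions": joint angles; "qvel": joint speeds; "joint_torque": joint torques, N m; "tool_pos": TCP position; "ee_rot": TCP orientation; "wrist_force": force on the tool from outside, world axes, zero at the start; "wrist_torque": the same for the moment, N m; "width": finger opening in m; "finger_force": force on a finger pad.
Only numpy, scipy, OpenCV 4.12 (cv2) and the standard library are available. Lean on these libraries where they do the work, as an engineer would, in place of code of your own. Each camera call takes 0.05 s, during which the arm holds its last target. There are 200 camera calls.

TASK

The new irrigation controller lies on its back on the bench and its valve terminals must be uncovered for wiring. With closed fingertips press the snap tab in until the terminal cover springs loose, then push the cover gently off its seat, towards the bottom end of the controller, until it is wholly clear of the housing and stands flat on the bench just in front of it. Do not pinch, lift or tip the cover, and leave the screwdriver and the pliers where they lie.

Things in the scene. Friction and masses are not known exactly. Their poses are not given: they have to be found in the camera images.
- controller: Grey plastic irrigation controller, 170 x 170 mm, on its back, fixed to the bench. Origin: centre of its underside, at bench height. -x points to its bottom end (roughly to the robot), +y to its left. At x > 0 a flat deck 26 mm high: snap tab, display, keys, fixed dial (9 mm high, at x 58, y 66 mm). At x < 0 two compartments: left (y -20 to 85 mm) the loose terminal cover, right a power box.
- power_box (a point): Centre of the top of the power compartment, 62 mm wide, 85 mm long, 52 mm high, screwed shut, part of the housing beside the terminal cover (3 mm gap); leave it.
- bay_end (a point): Middle of the front edge of the terminal bay hidden under the cover, at controller x = -78, y = 32.5 mm, 18 mm above the bench; the terminals behind it are at most 25 mm high. The cover is off its seat when its rear end has passed this edge.
- tab_pad (a point): Centre of the top of the snap tab's raised ribbed thumb pad (20 mm along controller x, 24 mm wide): at controller x = 22, y = 32.5 mm, 34 mm above the bench, 8 mm above the deck round it. The pad's middle is 22 mm behind the cover's rear wall, its edge 12 mm. Pressed straight down it sinks at most 4.6 mm to a stop and stands up again when let go.
- snap_tab (a joint): Angle of the sprung snap tab, rad: 0 up (locked), 0.14 fully pressed; the catch lets go near 0.09 (pad down 3 mm). Takes roughly 5 to 12 N on the pad. Then two spring pins push the cover about 10 mm along the controller's -x, and it stays unlocked after the tab is let go.
- terminal_cover: Grey plastic cap, 85 (x) by 105 (y) by 52 mm high, 0.14 kg, chevrons on top pointing the way off. It stands on the bench; origin: centre of its underside, seated at controller (-42.5, 32.5, 0) mm with parallel axes. Rails hold it down: it only slides along controller -x, leaves the rails after 68 mm and is wholly clear after 80 mm of travel. It slides at 1 to 2 N.
- cover_back (a point): Point on the outside of the cover's flat rear wall, mid-width, 46 mm above the bench. This wall rises above the deck from 28 to 52 mm height and faces controller +x; pushing it towards -x slides the cover off, along a free way. Fingertips 36 to 42 mm above the bench clear the tab pad and all in the bay.
- screwdriver: Loose screwdriver with yellow handle, 193 mm long, lying left of the controller. Origin: centre of its underside. Leave alone.
- pliers: Loose combination pliers, blue grips, 188 mm long, 13 mm high, lying to the right of the controller and nearer to the bench's front edge. Origin: centre of the underside. Leave alone.

How it is judged:
By the outcome, as a careful person would: the job done as asked, in the order asked, and still so for the second after the job is handed in, with the robot touching nothing.
It also fails if it takes over 40 s, if anything falls off the work surface, if the arm or the gripper's body presses on something with over 40 N, if the wrist force passes 120 N, or if a joint passes its speed limit or range.

## Working session

There is one attempt and no reset: what is moved stays moved. The work goes in short steps, Python scripts to look and compute and a tool call to move; the robot and the scene stay as the last step left them, time stands still between calls to the robot, and variables do not carry over. Pictures are saved under pics/ and viewed, at most 10 in all, crops included, and the job is handed in when it is done.

Besides the shell and the picture viewer there is one more tool, called after "Emit:" in YAML: its name, and indented under it one key for each argument. carry_out: Moves the arm, as the interface text tells. Its arguments: {"type":"object","properties":{"steps":{"type":"array","items":{"type":"array"}}},"required":["steps"]}

```bash
mkdir -p pics
cat > h.py <<'E'
import numpy as np, cv2
from bench import robot
def snap(n,f=None):
    s=robot.snapshot(n)
    if f: cv2.imwrite('pics/'+f,s['image'][:,:,::-1])
    return s
def pts(s):
    z=s['z_map'];K=s['mtx'];v,u=np.mgrid[:480,:640]
    c=np.stack([(u-K[0,2])/K[0,0]*z,(v-K[1,2])/K[1,1]*z,z],-1)
    return (c-s['t'])@s['R']   # R^T (c-t)
E
python3 - <<'E'
from h import *
o=robot.get_obs();print(o)
for n in('top','side'):
    s=snap(n,n+'0.png');np.savez(n+'0.npz',**s);print(n,s['mtx'].tolist(),s['t'],(-s['R'].T@s['t']))
E
```

```text
{'time': 0.0, 'joint_positions': array([ 1.08789022e+00,  8.79989987e-02,  1.37222095e+00, -1.46488364e-05,
        1.68357596e+00, -1.03108745e-01]), 'qvel': array([-4.20606462e-04, -3.51947581e-06, -3.17151726e-04, -1.83991285e-04,
        2.62398453e-03,  3.67876040e-04]), 'joint_torque': array([-7.02397101e-04, -3.40190721e+01, -3.02420855e+01,  7.16130668e-02,
        3.30148847e-02, -1.72816535e-04]), 'tool_pos': array([0.20366901, 0.51032987, 0.20429701]), 'ee_rot': array([-3.13939960e+00, -2.12290155e-04,  2.76179343e+00]), 'wrist_force': array([ 0.52224229, -0.02249631, -0.60359337]), 'wrist_torque': array([-0.00388766, -0.04435078, -0.00670758]), 'finger_force': 0.0, 'width': 0.0938738360764518}
top [[544.0818955510188, 0.0, 316.4615199726747], [0.0, 544.0818955510188, 245.11197291575849], [0.0, 0.0, 1.0]] [0.19682637 0.54856157 0.8416893 ] [0.32626781 0.21465616 0.94634737]
side [[495.0990397783028, 0.0, 325.8706022180807], [0.0, 495.0990397783028, 243.37250874819009], [0.0, 0.0, 1.0]] [-0.44514847  0.26075486  0.64422613] [ 0.36350194 -0.46331535  0.57825841]
```

View pics/top0.png

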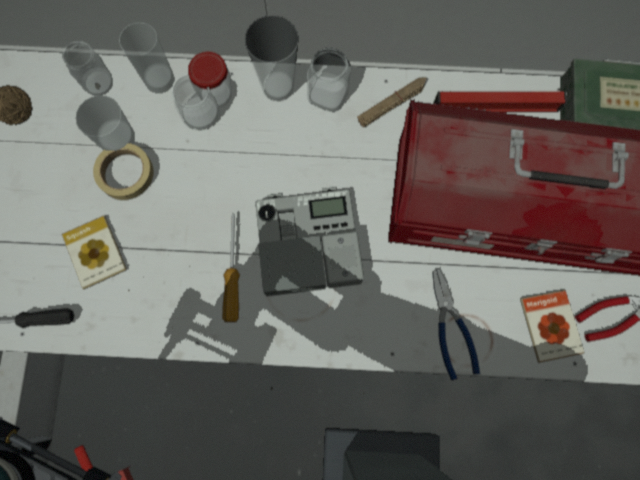

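View pics/side0.png

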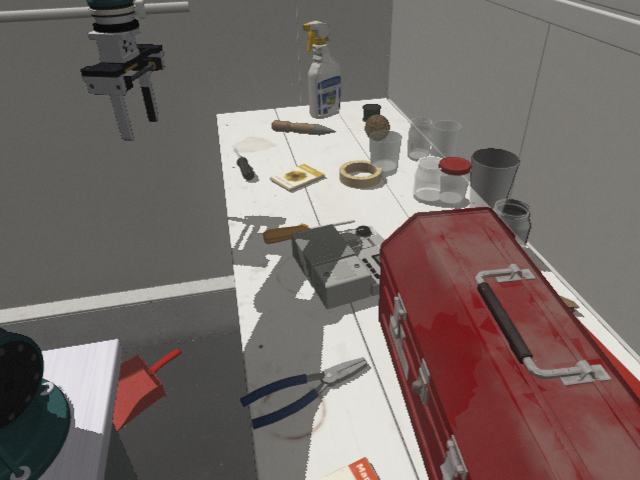

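The top view shows the controller at about (310,240), dial at (267,212), and tab near (287,222). The screwdriver is left of it, the pliers lie at (455,325), and the tall red toolbox stands to the right from column 390. The side view agrees.

Run:
```python
from h import *
s=dict(np.load('top0.npz'));P=pts(s);z=P[...,2]
roi=np.zeros((480,640),bool);roi[180:300,250:368]=1
for lo,hi,n in((.040,.062,'covers'),(.018,.062,'all'),(.018,.031,'deck'),(.0315,.045,'raised')):
    m=((z>lo)&(z<hi)&roi).astype('u1')
    k,l,st,c=cv2.connectedComponentsWithStats(m)
    for i in range(1,k):
        if st[i,4]<15: continue
        q=P[l==i]; r=cv2.minAreaRect((q[:,:2]*1000).astype('f4'))
        print(n,st[i],'z',np.median(q[:,2]).round(4),'mean',q.mean(0).round(4),'rect',np.round(r[0],1),np.round(r[1],1),round(r[2],1))
# toolbox extent
q=P[(z>.1)&(P[...,0]>.3)&(np.mgrid[:480,:640][1]>380)];print('box',q.min(0),q.max(0))
cv2.imwrite('pics/crop.png',cv2.resize(s['image'][175:305,240:375,::-1],None,fx=5,fy=4.5,interpolation=cv2.INTER_CUBIC)[:600])
# side view check
s=dict(np.load('side0.npz'));P=pts(s);z=P[...,2]
m=((z>.044)&(z<.058)).astype('u1');m[:,:285]=0;m[:215]=0;m[310:]=0;m[:,385:]=0
q=P[m>0];print('side covers z',np.median(q[:,2]),cv2.minAreaRect((q[:,:2]*1000).astype('f4')))
```

```text
covers [ 322  232   42   53 1812] z 0.0514 mean [0.5207 0.1808 0.0512] rect [522.3 180.6] [85.7 61.7] 10.0
covers [ 258  236   68   58 3148] z 0.0514 mean [0.5053 0.2657 0.0513] rect [506.7 265.8] [ 86.2 105.2] 10.4
all [ 255  190  109  106 9224] z 0.0487 mean [0.5481 0.2407 0.0398] rect [553.9 241.3] [172.4 170.3] 10.1
deck [ 255  190  101   53 3692] z 0.0257 mean [0.5994 0.2447 0.0256] rect [597.1 249. ] [ 84.4 170.2] 10.0
deck [327 282  35   5  50] z 0.026 mean [0.4804 0.1748 0.0255] rect [480.6 175.2] [ 4.6 58.1] 5.1
deck [280 287  46   7  59] z 0.026 mean [0.4664 0.2468 0.0254] rect [466.8 245.2] [ 2.  77.3] 10.3
deck [265 293  14   3  18] z 0.0253 mean [0.4574 0.298  0.0246] rect [457.4 298.1] [ 1.2 22.4] 7.7
raised [259 205  15  15 170] z 0.0342 mean [0.5995 0.3169 0.0344] rect [600.1 317.1] [26.  24.7] 5.1
raised [281 224  14  12 126] z 0.0333 mean [0.5703 0.2773 0.0335] rect [570.3 277.4] [20.  22.9] 5.6
raised [328 281  35   5  44] z 0.0391 mean [0.4805 0.1751 0.0383] rect [480.8 173.8] [ 1.7 58.3] 9.3
raised [267 286  59   8  83] z 0.0376 mean [0.4651 0.2566 0.0374] rect [465.  255.9] [ 2.2 98.3] 9.9
box [ 0.32626781 -0.32089976  0.10000184] [0.92449206 0.21465616 0.94634737]
side covers z 0.05148409207017163 ((520.4970703125, 189.53018188476562), (86.13854217529297, 260.85321044921875), 10.288872718811035)
```

View pics/crop.png

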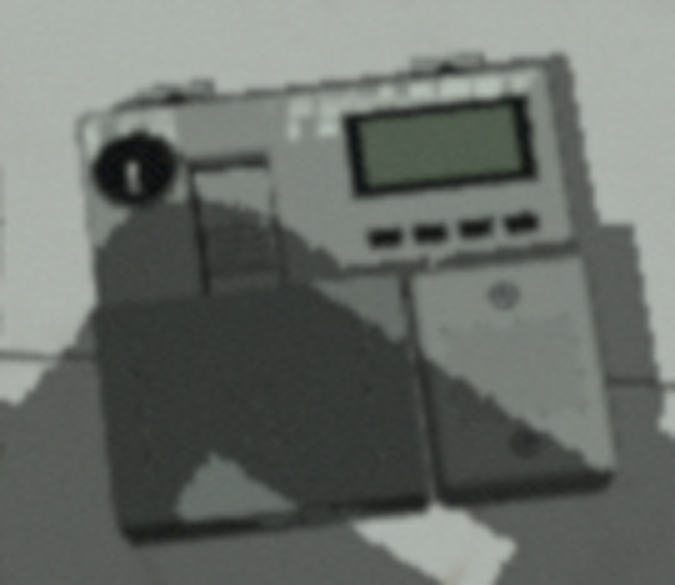

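Emit:
carry_out:
  steps:
    - [[-0.04,-0.01,0],-0.4,1]
    - [[-0.1,-0.02,0],-1.0,1]
    - [[-0.16,-0.03,0],-1.7,1]
    - [[-0.22,-0.042,0.01],-2.4,1]
    - [[-0.28,-0.053,0.02],-3.0,1]
    - [[-0.335,-0.064,0.04],-3.2,1]
    - [[-0.385,-0.073,0.06],-3.2,1]
    - [[-0.415,-0.079,0.08],-3.2,1]
    - [[-0.427,-0.081,0.1],-3.2,1]
    - [[-0.427,-0.081,0.1],-3.2,1]

```text
time: 1.35
tool_pos: [0.5688, 0.2767, 0.1024]
ee_rot: [-3.141, -0.006, -2.964]
wrist_force: [-0.5, -0.3, 0.1]
width: 0.0007
finger_force: 0.0
```

Run:
```python
from h import *
o=robot.get_obs();print(o['time'],o['tool_pos'],o['ee_rot'],o['wrist_force'],o['width'])
snap('wrist','w1.png')
```

```text
1.35 [0.5688428  0.27672057 0.10238115] [-3.14105301 -0.0058608  -2.96351518] [-0.48879098 -0.29315377  0.13863394] 0.0006776535978799397
```

View pics/w1.png

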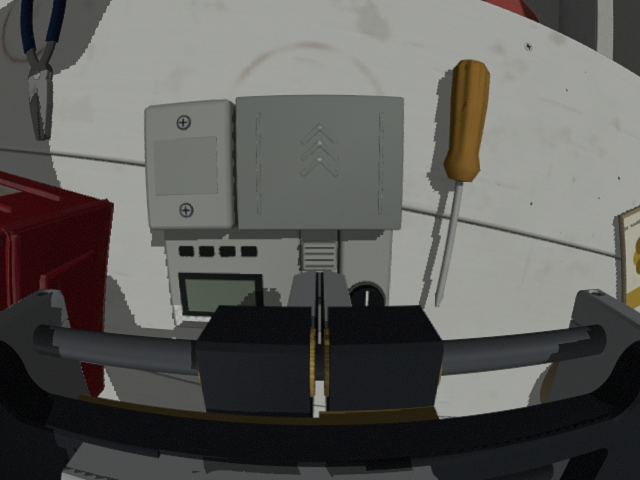

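The wrist view shows the fingers square to the cover: rear wall level at row 230, tab pad at (319,250) on the finger centre line.

Emit:
carry_out:
  steps:
    - [[-0.0015,0,0.02],0,1]
    - [[-0.0015,0,0.045],0,1]
    - [[-0.0015,0,0.06],0,1]
    - [[-0.0015,0,0.064],0,1]
    - [[-0.0015,0,0.066],0,1]
    - [[-0.0015,0,0.066],0,1]

```text
time: 2.15
tool_pos: [0.5725, 0.2779, 0.0404]
ee_rot: [3.141, 0.002, -2.963]
wrist_force: [0.1, 0.2, -0.3]
width: 0.0004
finger_force: 0.0
```

Emit:
carry_out:
  steps:
    - [[0.0015,0,0.004],0,1]
    - [[0.0015,0,0.006],0,1]
    - [[0.0015,0,0.007],0,1]
    - [[0.0015,0,0.008],0,1]
    - [[0.0015,0,0.009],0,1]
    - [[0.0015,0,0.009],0,1]

```text
time: 2.9
tool_pos: [0.5704, 0.2773, 0.0326]
ee_rot: [3.141, 0.0, -2.963]
wrist_force: [-3.5, -1.0, 7.9]
width: 0.0005
finger_force: 3.8
```

Emit:
carry_out:
  steps:
    - [[0,0,0.001],0,1]
    - [[0,0,0.002],0,1]
    - [[0,0,0.003],0,1]
    - [[0,0,0.003],0,1]

```text
time: 3.4
tool_pos: [0.5703, 0.2773, 0.0301]
ee_rot: [3.141, 0.0, -2.963]
wrist_force: [-5.1, -1.6, 9.9]
width: 0.0003
finger_force: 5.2
```

```bash
cat >> h.py <<'E'
def cover():
    s=snap('side');P=pts(s);z=P[...,2]
    u=np.array([np.cos(.178),np.sin(.178)]);v=np.array([-u[1],u[0]])
    d=P[...,:2]-[.5543,.2413];a=d@u;b=d@v
    for y0,y1,n in((-.01,.075,'cover'),(-.075,-.035,'power')):
        m=(z>.046)&(z<.058)&(b>y0)&(b<y1)&(a>-.22)&(a<.02)
        if m.sum()>20: print(n,m.sum(),'x range',np.percentile(a[m],[1,99]).round(4),'z',np.median(z[m]).round(4))
    o=robot.get_obs();print(o['time'],o['tool_pos'],o['wrist_force'])
E
python3 -c "
from h import *
cover()"
```

```text
cover 1322 x range [-0.095   0.0142] z 0.0516
power 734 x range [-0.084  -0.0016] z 0.0518
3.45 [0.57028647 0.27731925 0.03015958] [-4.30971423 -0.89986941  9.12501613]
```

Emit:
carry_out:
  steps:
    - [[0,0,-0.006],0,1]
    - [[0,0,-0.01],0,1]
    - [[0,0,-0.01],0,1]

```text
time: 3.82
tool_pos: [0.5706, 0.2773, 0.0375]
ee_rot: [3.141, 0.0, -2.963]
wrist_force: [0.4, -0.7, -0.3]
width: 0.0006
finger_force: 0.0
```

```bash
python3 -c "
from h import *
cover();snap('wrist','w2.png')"
```

```text
cover 1316 x range [-0.0951  0.0147] z 0.0516
power 725 x range [-0.0841 -0.0014] z 0.0518
3.875 [0.57033586 0.2771846  0.03706496] [ 0.14194291 -0.38304322 -0.32908766]
```

View pics/w2.png

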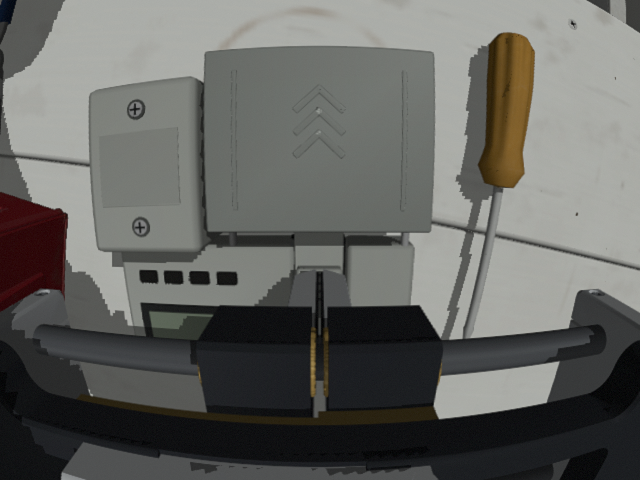

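The cover has sprung forward about 10 mm, still level and in its rails. The wall edge is at row 233, with a gap in front of the tab and the spring pins visible. Next I approach and push at about 39 mm height.

Emit:
carry_out:
  steps:
    - [[0,0,-0.002],0,1]
    - [[0.008,0,-0.002],0,1]
    - [[0.016,0,-0.002],0,1]
    - [[0.021,0,-0.002],0,1]
    - [[0.025,0,-0.002],0,1]
    - [[0.029,0,-0.002],0,1]
    - [[0.033,0,-0.002],0,1]
    - [[0.037,0,-0.002],0,1]
    - [[0.041,0,-0.002],0,1]
    - [[0.045,0,-0.002],0,1]

```text
time: 5.18
tool_pos: [0.526, 0.2693, 0.0395]
ee_rot: [3.142, 0.0, -2.963]
wrist_force: [-0.2, -1.0, -1.0]
width: 0.0004
finger_force: 0.3
```

```bash
python3 -c "
from h import *
cover()"
```

```text
cover 1369 x range [-0.1179 -0.019 ] z 0.0517
power 728 x range [-0.0841 -0.0013] z 0.0518
5.225 [0.52546883 0.26920983 0.03950555] [-0.13710585 -0.39444349  0.37206837]
```

Emit:
carry_out:
  steps:
    - [[0.004,0,0],0,1]
    - [[0.008,0,0],0,1]
    - [[0.012,0,0],0,1]
    - [[0.016,0,0],0,1]
    - [[0.02,0,0],0,1]
    - [[0.024,0,0],0,1]
    - [[0.028,0,0],0,1]
    - [[0.031,0,0],0,1]
    - [[0.033,0,0],0,1]
    - [[0.034,0,0],0,1]

```text
time: 6.48
tool_pos: [0.4926, 0.2632, 0.0395]
ee_rot: [3.142, 0.0, -2.963]
wrist_force: [0.3, 0.5, 0.3]
width: 0.0008
finger_force: 0.4
```

```bash
python3 -c "
from h import *
cover()"
```

```text
cover 1399 x range [-0.1518 -0.0538] z 0.0517
power 732 x range [-0.0839 -0.0018] z 0.0518
6.525 [0.49256846 0.26323555 0.03950777] [ 0.4967867   0.04422735 -0.17329824]
```

Travel is about 67 mm, with 25 mm more to go.

Emit:
carry_out:
  steps:
    - [[0.003,0,0],0,1]
    - [[0.006,0,0],0,1]
    - [[0.009,0,0],0,1]
    - [[0.012,0,0],0,1]
    - [[0.015,0,0],0,1]
    - [[0.018,0,0],0,1]
    - [[0.02,0,0],0,1]
    - [[0.022,0,0],0,1]
    - [[0.024,0,0],0,1]
    - [[0.025,0,0],0,1]

```text
time: 7.78
tool_pos: [0.468, 0.2588, 0.0395]
ee_rot: [3.142, 0.0, -2.963]
wrist_force: [1.6, 0.2, 0.5]
width: 0.0006
finger_force: 0.4
```

```bash
python3 -c "
from h import *
cover()"
```

```text
cover 1447 x range [-0.1767 -0.0789] z 0.0517
power 735 x range [-0.0842 -0.0019] z 0.0518
7.825 [0.46789144 0.25879427 0.03949527] [ 0.39828853 -0.25938246 -0.09417719]
```

Emit:
carry_out:
  steps:
    - [[-0.004,0,0],0,1]
    - [[-0.012,0,0],0,1]
    - [[-0.02,0,0],0,1]
    - [[-0.02,0,-0.02],0,1]
    - [[-0.02,0,-0.06],0,1]
    - [[-0.05,0,-0.1],0,1]
    - [[-0.1,0,-0.14],0,1]
    - [[-0.14,0,-0.16],0,1]
    - [[-0.14,0,-0.16],0,1]

```text
time: 8.95
tool_pos: [0.6092, 0.2839, 0.2001]
ee_rot: [3.141, 0.003, -2.964]
wrist_force: [-0.2, -0.7, -0.4]
width: 0.0004
finger_force: 0.0
```

```bash
python3 -c "
from h import *
cover();s=snap('wrist','w3.png')
s=snap('top','t3.png');P=pts(s);z=P[...,2]
m=((z>.04)&(z<.062)).astype('u1');m[:220]=0;m[350:]=0;m[:,:250]=0;m[:,372:]=0
k,l,st,c=cv2.connectedComponentsWithStats(m)
for i in range(1,k):
    if st[i,4]>100: print(np.median(P[l==i][:,2]),cv2.minAreaRect((P[l==i][:,:2]*1000).astype('f4')))
"
```

```text
cover 1370 x range [-0.1768 -0.0934] z 0.0517
power 718 x range [-0.084 -0.001] z 0.0519
9.0 [0.60711686 0.28363169 0.19889561] [-0.60036759 -0.11196956 -0.11679531]
0.051532629544833605 ((407.9054260253906, 292.71490478515625), (85.40935516357422, 19.837575912475586), 12.79183578491211)
```

View pics/w3.png

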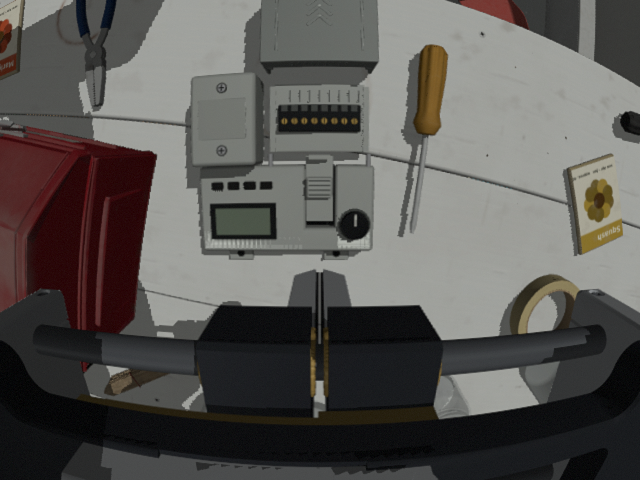

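The cover stands flat and square in front of the housing, with its rear wall at row 68. The terminals are uncovered at (318,120), and the screwdriver and pliers are where they were.

```bash
python3 -c "
from bench import robot
print(robot.close_job())"
```

```text
the job is handed in; nothing more can be done
None
```

The job is handed in at about 9 s of the 40 s allowed: I pressed the snap tab to release the cover, then pushed it about 92 mm off its seat, and it now stands flat on the bench roughly 8 mm in front of the housing, with the arm clear and the screwdriver and pliers untouched.

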